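# Start the clamp screw in the V-block bridge and hold it

### The arm

A 7-joint arm with a two-finger parallel gripper is mounted at the origin on the work surface. World frame = base frame: x ahead of the robot, y to its left, z up, the work surface at z = 0. Lengths are in m, angles in rad, forces in N, time in s.
With the tool pointing down it reaches from about 0.425 to 0.925 m from the base axis. Payload 6.8 kg.
Tool frame: the origin (TCP) lies midway between the tips of the shut fingers; the grasp point (between the pads) lies 19 mm behind it (manip.pinch_z is the distance from the TCP to the grasp point, in m); z points along the fingers, y is the line along which they close (so a half turn about z gives the same grasp; the last joint's range is limited). The gripper opens to 88 mm and grips with 3 to 60 N. Pads are 20 mm wide; open, the fingers measure 115 mm over their backs; the gripper's body (75 mm by 178 mm) begins 61 mm behind the grasp point.
Start: joints at [1.209, 0.477, 0.022, 1.555, -0.011, 1.109, -0.083], TCP at [0.169, -0.653, 0.223] pointing down, gripper open.
Joint ranges: [-2.96, 2.96], [-0.34, 2.1], [-1.41, 1.46], [0.24, 2.44], [-1.37, 4.51], [0.17, 1.92], [-2.96, 2.96]. Speed limits (rad/s): [2.39, 2.39, 3.14, 3.14, 3.14, 3.14, 3.14].

### API

Orientations are given as a unit quaternion [w, x, y, z].
In Python, from workcell import manip gives the robot as it stands. Calls block until the motion is done:
- manip.move_pose(position, orientation): joint-space move of the TCP to a pose.
- manip.movel(position, ori=None, max_speed=0.15): straight line of the TCP; ori=None keeps the orientation; max_speed is the mean speed in m/s.
- manip.goto_joints(angles): joint-space move.
- manip.gripper_open() and manip.gripper_close(grip_force=None): open the fingers fully, or close them until they stop; grip_force is the grip in N (None keeps the last).
- manip.dwell(seconds).
- manip.inverse_kinematics(position, orientation): joint angles nearest the present ones, or None.
- manip.snapshot(name): name is "scene" or "side" or "wrist"; returns a dict with "pixels" (384x512x3 uint8, red, green, blue), "z_map" (384x512 float32, m along the optical axis (not along the pixel's ray), 0 where there is no reading), "fx", "fy", "cx", "cy" (pixels), "k1" (the pictures are not rectified: a ray, as slopes to the right and down, at radius r is drawn at 1 + k1 r^2 times it, then the intrinsics apply), "view" (4x4, takes a point from world to camera coordinates); the wrist camera has in their place "mount" (4x4, takes a point from camera to tool coordinates, whose origin is the TCP and whose axes are the flange's). Camera axes: x right, y up, looking along -z (the intrinsics and any distortion apply to the point x, -y, -z); pixel columns grow to the right and rows downward; lengths in m; the calibration is good to about 2 mm. A picture is of the moment at which its call begins: read the wrist's pose just before it.
A pose or a line that the arm cannot do raises manip.MotionError and nothing moves.
- manip.job_done(): hands the job in; it is judged then, once.
Trained networks look in the newest picture that a camera, given by its name, has taken for a name from the list of things; names that differ only in an ending like _2 or _b are one class to them, and where a whole thing is asked for, a point or a joint stands for the part that bears it (a point fixed in the world has none). Each returns a list of dicts, best first, with "conf" (0 to 1); they miss things now and then, are a little off and sometimes report something else, mostly with a low value. They report only what shows in the picture. A call takes as long as a camera call.
- manip.search_frame(camera, label): "position" ([x, y, z] in m, in the coordinates of the camera as it stood for that picture, good to about 4 mm: the middle of the surface that is visible of it).
- manip.silhouettes(camera, label): "pixels" (384x512 bool, what is visible of it).
Readings, each from a call of its own:
- manip.current_time(): time.
- manip.current_q(): joint angles.
- manip.current_joint_velocities(): joint speeds.
- manip.current_joint_torque(): joint torques, N m.
- manip.current_tool_pos(): TCP position.
- manip.current_ee_rot(): TCP orientation.
- manip.current_force(): force on the tool from outside, world axes, zero at the start.
- manip.current_ft_torque(): the same for the moment, N m.
- manip.current_gripper_width(): finger opening in m.
- manip.current_finger_force(): force on a finger pad.
Only numpy, scipy, OpenCV 4.12 (cv2) and the standard library are available. Lean on these libraries where they do the work, as an engineer would, in place of code of your own. Each camera call takes 0.05 s, during which the arm holds its last target. There are 200 camera calls.

### The job

The tee-handled clamp screw over the shaft in the V-block only stands in the mouth of its threaded boss: turn it backward (anticlockwise seen from above) until you feel the thread drop, then screw it forward one full turn from there, so that it is started. Finish still holding the tee at that point, neither screwing on nor letting go, because the shaft is yet to be slid to length; do not lift the screw out of its boss, and leave the shaft and everything else on the bench where it lies.

Things in the scene. Friction and masses are not known exactly. Their poses are not given: they have to be found in the camera images.
- fixture: the clamping fixture, fixed to the bench: a bright steel base plate 150 x 190 x 16 mm (x, y, z), on it a dark V-block 100 x 90 mm whose groove runs along x, and over it a dark bridge: two columns 40 x 24 mm at y = +-62 mm and a beam 44 x 152 mm along y, its top 122 mm above the bench. Origin: centre of the plate's underside on the bench, z up
- boss_top (a point): centre of the top face of the threaded boss, a round steel boss of 46 mm diameter that stands up from the middle of the bridge's beam; 132 mm above the bench, axes as the fixture's. The screw's axis is the vertical through this point
- clamp_screw: the clamp screw, bright steel, about 0.45 kg, upright in the boss: thread 22 mm in diameter, 5 mm pitch, right-handed (clockwise from above screws it in), above it a neck 16 mm in diameter and 18 mm long, on top the tee. A plain foot guides it in the bore: it can turn (easily, about 0.02 N m) and slide up and down, not tilt; it rests by its weight. Origin on the axis, 61 mm under the tee's centre
- tee (a point): centre of the tee, a straight bar 66 mm long, 20 mm wide, 22 mm high with flat sides, level on top of the screw; x along the bar, z up. Turned backward it climbs 5 mm a turn and, within two thirds of a turn, falls about 5 mm off the thread's end (from about 65.5 to 60.6 mm above the boss top); a firm grip holds it up until eased. Turned forward from there it winds down 5 mm a turn
- screw_turn (a joint): angle of the clamp screw in the fixture, rad, growing as it is screwed in (clockwise from above), over any number of turns. The angle at which the thread drops differs from time to time, by more than a radian either side of zero: it has to be felt or seen
- shaft: the plain steel round bar in the V-block's groove, 36 mm in diameter and 220 mm long, lying loose along the fixture's x; origin at its middle, on its underside
- caliper: digital caliper lying flat on the bench near the fixture, 235 mm long along x, up to 70 mm across
- hex_key: bent hexagon key lying near the fixture, 10 mm thick, 140 x 45 mm
- clamp_strap: slotted clamping strap of dark steel lying near the fixture, 110 x 32 x 16 mm
- parallel: ground steel parallel lying near the fixture, 125 x 14 x 24 mm
- wrench: open-ended wrench on the bench, 190 mm long
- chip_brush: hand brush on the bench, 220 mm long
- oil_can: black oil can with a thin spout, 64 mm in diameter, 160 mm high, towards the back of the bench

How it is judged:
On the way, in this order (a step that is already met when the one before it is completed fails the run):
1. turned backward until the thread has dropped: screw turned back below 1.25 rad, tee less than 62.2 mm above the boss (z of tee in the frame of boss_top below 0.0622 m and value of joint screw_turn below 1.25 rad), for 0.1 s.
2. screwed forward one turn: tee 54.2 to 57.4 mm above the boss (z of tee in the frame of boss_top between 0.0542 and 0.0574 m), for 0.1 s.
At the end, for the whole second after the job is handed in: The screw is started one turn past the drop, give or take about a quarter of a turn (tee 54.2 to 57.4 mm above the boss's top; exactly one turn is 55.6 to 56.8, depending on the grip), at rest, and the fingers still hold it with more than 1 N; the shaft is within 10 mm of where it lay (all of step 2 and velocity of joint screw_turn between -0.1 and 0.1 rad/s and contact force between the fingers and clamp_screw above 1 N and distance of shaft from where it was at the start of the episode below 0.01 m); the arm keeps its last pose, push and grip.
It fails at once if the screw is lifted out of its boss (tee more than 73 mm above the boss) (z of tee in the frame of boss_top above 0.073 m).
It fails at once if the shaft or another thing on the bench is shifted (shaft 10 mm, others 30 mm) (distance of shaft from where it was at the start of the episode above 0.01 m or distance of any of caliper, hex_key, clamp_strap, parallel, wrench, chip_brush, oil_can from where it was at the start of the episode above 0.03 m).
It also fails if it takes over 72 s, if anything falls off the work surface, if the arm or the gripper's body presses on something with over 40 N, if the wrist force passes 120 N, or if a joint passes its speed limit or range.

## Working session

There is one attempt and no reset: what is moved stays moved. The work goes in short steps, each a Python script; the robot and the scene stay as the last script left them, time stands still between calls to the robot, and variables do not carry over. Pictures are saved under pics/ and viewed, at most 10 in all, crops included, and the job is handed in when it is done.

```bash
ls; mkdir -p pics; cat > h.py <<'E'
import numpy as np, cv2
from workcell import manip as m
from scipy.spatial.transform import Rotation as R
def rot(q): return R.from_quat([q[1],q[2],q[3],q[0]])
def cam2world(s,pose=None):
    if 'view' in s: return np.linalg.inv(np.array(s['view']))
    T=np.eye(4);T[:3,:3]=rot(pose[1]).as_matrix();T[:3,3]=pose[0]
    return T@np.array(s['mount'])
def snap(n):
    pose=(np.array(m.current_tool_pos()),np.array(m.current_ee_rot()))
    s=m.snapshot(n); s['c2w']=cam2world(s,pose); return s
def cloud(s,mask=None):
    z=s['z_map']; mk=(z>0) if mask is None else (mask&(z>0))
    v,u=np.nonzero(mk); d=z[v,u]
    K=np.array([[s['fx'],0,s['cx']],[0,s['fy'],s['cy']],[0,0,1]])
    p=cv2.undistortPoints(np.c_[u,v].astype(np.float64)[:,None],K,np.array([s['k1'],0,0,0.]))[:,0]
    P=np.c_[p[:,0]*d,-p[:,1]*d,-d,np.ones(len(d))]
    return (P@s['c2w'].T)[:,:3]
def save(s,n): cv2.imwrite('pics/'+n,s['pixels'][:,:,::-1])
E
python3 - <<'E'
from h import *
print(m.current_time(), m.current_ee_rot(), m.pinch_z)
for c in ['scene','side','wrist']:
    s=snap(c); save(s,c+'0.png')
    for l in ['clamp_screw','fixture','shaft','oil_can']:
        r=m.search_frame(c,l)[:1]
        for d in r: print(c,l,round(d['conf'],2),(s['c2w']@np.r_[d['position'],1])[:3].round(3))
    ms=m.silhouettes(c,'clamp_screw')
    if ms:
        P=cloud(s,ms[0]['pixels']); print(c,len(P),P.min(0),P.max(0),np.median(P,0))
a=cv2.imread('pics/scene0.png');b=cv2.imread('pics/side0.png')
cv2.imwrite('pics/both.png',cv2.resize(np.vstack([a,b]),(400,600)))
E
```

```text
pics
0.0 [-8.60443914e-04  9.91961488e-01  1.26537063e-01 -1.92978828e-04] 0.0187
scene clamp_screw 0.74 [0.497 0.103 0.007]
scene fixture 0.56 [ 0.541 -0.089  0.057]
scene shaft 0.71 [ 0.556 -0.062  0.083]
scene oil_can 0.87 [0.681 0.377 0.074]
scene 304 [ 0.40310937 -0.09334402 -0.00044595] [0.53379595 0.09304533 0.21119673] [ 0.5271501  -0.06400262  0.20170847]
side clamp_screw 0.69 [ 0.514 -0.05   0.192]
side shaft 0.57 [ 0.483 -0.058  0.078]
side 191 [ 0.50794019 -0.18822036  0.0233706 ] [ 0.65536128 -0.02587763  0.20783801] [ 0.51446363 -0.05271824  0.19737017]
wrist fixture 0.75 [ 0.284 -0.402  0.02 ]
```

View pics/scene0.png

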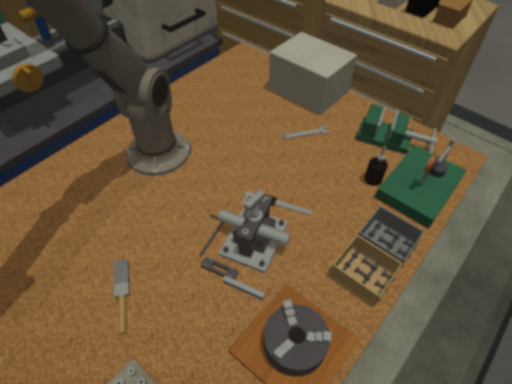

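View pics/side0.png

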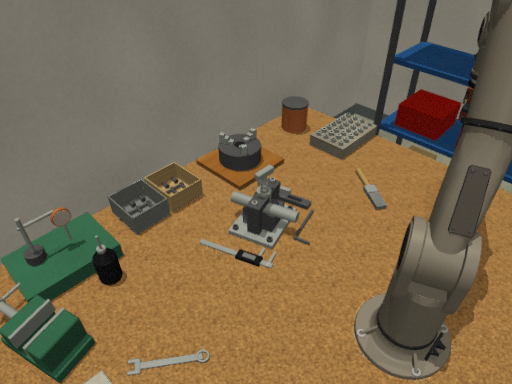

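```bash
python3 - <<'E'
from h import *
for c in ['scene','side']:
    s=snap(c); P=cloud(s)
    Q=P[(P[:,2]>.175)&(P[:,2]<.22)&(abs(P[:,0]-.52)<.07)&(abs(P[:,1]+.06)<.08)]
    print(c,len(Q)); 
    if len(Q)>10:
        print(Q.min(0).round(3),Q.max(0).round(3),np.median(Q,0).round(3))
        T=Q[Q[:,2]>np.percentile(Q[:,2],95)-.008]; r=cv2.minAreaRect((T[:,:2]*1000).astype(np.float32)); print('tee top',len(T),r,np.median(T[:,2]))
    B=P[(abs(P[:,2]-.122)<.006)&(abs(P[:,0]-.52)<.15)&(abs(P[:,1]+.06)<.15)]
    if len(B)>10: print('beam',len(B),cv2.minAreaRect((B[:,:2]*1000).astype(np.float32)))
E
```

```text
scene 218
[ 0.512 -0.094  0.177] [ 0.534 -0.027  0.212] [ 0.527 -0.064  0.205]
tee top 157 ((523.3406982421875, -60.46775817871094), (66.68016815185547, 20.939817428588867), 88.797119140625) 0.20622217088334416
beam 409 ((523.2139892578125, -60.42716979980469), (44.76325988769531, 152.47657775878906), 16.702253341674805)
side 193
[ 0.508 -0.09   0.175] [ 0.532 -0.026  0.209] [ 0.514 -0.055  0.202]
tee top 115 ((519.7125854492188, -58.514530181884766), (20.44000244140625, 64.4332275390625), 3.3714888095855713) 0.20522003830340751
beam 329 ((519.904541015625, -59.780517578125), (44.665191650390625, 155.89749145507812), 17.136112213134766)
```

The scene view shows the fixture around (255,230) and the tee at about (262,200). The side view shows the tee at (265,173). From depth, the tee is centred near (0.522, -0.060), the bar lies along about 91° in the world, and its top is at about 0.2055 m. Next I'll hover and refine with the wrist camera.

```bash
cat >> h.py <<'E'
def down(a):
    q=(R.from_euler('z',a)*R.from_euler('x',np.pi)).as_quat(); return [q[3],q[0],q[1],q[2]]
def tee(s,c=(.522,-.06),zmin=.185,rad=.042):
    P=cloud(s); Q=P[(P[:,2]>zmin)&(P[:,2]<.222)&(np.hypot(P[:,0]-c[0],P[:,1]-c[1])<rad)]
    if len(Q)<20: return None
    zt=np.median(Q[Q[:,2]>np.percentile(Q[:,2],90)-.006][:,2]); T=Q[abs(Q[:,2]-zt)<.004]
    (x,y),(w,h),an=cv2.minAreaRect((T[:,:2]*1000).astype(np.float32))
    if w<h: an+=90
    return len(T),x/1000,y/1000,max(w,h),min(w,h),an%180,zt
E
python3 - <<'E'
from h import *
for a in np.radians([-180,-135,-89,-45,0,45,91,135,180]):
    q=m.inverse_kinematics([.522,-.06,.30],down(a)); print(round(np.degrees(a)),None if q is None else np.round(q,2))
m.move_pose([.522,-.06,.32],down(np.radians(91)))
s=snap('wrist'); save(s,'w1.png'); print(s['c2w'][:3,3], m.current_time(), np.round(m.current_q(),2))
print(tee(s)); P=cloud(s)
B=P[(abs(P[:,2]-.122)<.006)&(abs(P[:,0]-.52)<.12)&(abs(P[:,1]+.06)<.12)]
print('beam',len(B),cv2.minAreaRect((B[:,:2]*1000).astype(np.float32)))
for c in ['scene','side']: print(c,tee(snap(c)))
E
```

```text
-180 [ 0.73  0.27 -0.87  1.77  0.22  1.21  1.37]
-135 [ 0.94  0.37 -1.18  1.76  0.36  1.26  2.03]
-89 [-1.02  0.36  1.31  1.86 -0.37  1.2  -2.71]
-45 [ 0.33  0.19 -0.38  1.79  0.07  1.18 -2.43]
0 [ 0.42  0.2  -0.49  1.79  0.1   1.18 -1.67]
45 [ 0.48  0.21 -0.55  1.78  0.12  1.18 -0.9 ]
91 [ 0.54  0.22 -0.63  1.78  0.14  1.19 -0.12]
135 [ 0.61  0.23 -0.71  1.78  0.16  1.19  0.63]
180 [ 0.73  0.27 -0.87  1.77  0.22  1.21  1.37]
[0.52163334 0.01364878 0.48209203] 3.525 [ 0.55  0.2  -0.64  1.75  0.13  1.23 -0.11]
(1424, 0.5212823486328125, -0.06029193115234375, 65.75301361083984, 20.009719848632812, 89.94445037841797, np.float64(0.2063250608759603))
beam 2480 ((521.4566650390625, -60.64888000488281), (44.73784637451172, 152.45657348632812), 17.05807876586914)
scene (147, 0.5236094360351562, -0.06014422988891602, 65.95281219482422, 19.94745445251465, 89.38967895507812, np.float64(0.2064884243072878))
side (102, 0.5199732666015625, -0.05850779724121094, 64.51667785644531, 20.621780395507812, 90.4540927708149, np.float64(0.20540827361268427))
```

View pics/w1.png

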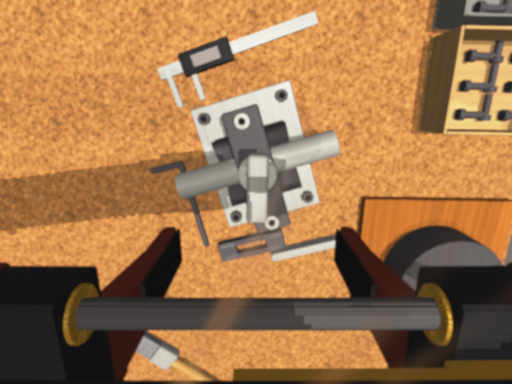

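The wrist view shows the tee upright at (257,185), clear of everything around it, with the shaft running through (255,165). The bar is at 90°, its centre is (0.5213, -0.0603) and its top is 0.2063, so the tee is about 63.3 mm above the boss. That predicts the drop roughly 160° backward. I'll grip lightly and turn.

```bash
cat >> h.py <<'E'
X,Y=.5213,-.0603
def turn(a0,a1,z0,step=15,log=True):
    """turn from a0 to a1 (deg, + = backward/up), following the pitch; returns TCP z"""
    n=max(1,int(round(abs(a1-a0)/step)))
    for i in range(1,n+1):
        a=a0+(a1-a0)*i/n; z=z0+(a-a0)/360*.005
        m.movel([X,Y,z],down(np.radians(a)),max_speed=.15)
        if log: print(round(a),round(z,4),np.round(m.current_force(),1),np.round(m.current_ft_torque(),2),round(m.current_gripper_width(),4),np.round(m.current_finger_force(),1),round(m.current_time(),2),round(m.current_q()[6],2))
    return z
def look(z=.32,a=None):
    p=m.current_tool_pos()
    m.movel([X,Y,p[2]+.05]); 
    m.move_pose([X,Y,z],down(np.radians(a)))
    t=tee(snap('wrist'),(X,Y)); print('tee',np.round(t,4),'t',round(m.current_time(),2)); return t
E
python3 - <<'E'
from h import *
m.movel([X,Y,.1766],max_speed=.15)
print(m.current_force(),m.current_tool_pos())
m.gripper_close(4)
print(m.current_gripper_width(),m.current_force(),m.current_time())
z=turn(90,180,.1766)
E
```

```text
[-0.49319037 -0.52690642 -0.65673023] [ 0.5219733  -0.06023529  0.17743959]
0.020251799072770877 [ 0.46309025  0.04713347 -0.06707735] 5.7833
105 0.1768 [-0.5  0.9 -0.3] [ 0.07 -0.17 -0.01] 0.0202 4.0 6.17 0.01
120 0.177 [ 1.8  1.3 -1.1] [ 0.14 -0.4   0.12] 0.02 4.0 6.58 0.25
135 0.1772 [ 3.1  1.7 -2.1] [ 0.26 -0.68  0.06] 0.0202 4.0 6.99 0.49
150 0.1774 [ 3.6  2.8 -3. ] [ 0.46 -0.95  0.02] 0.02 4.0 7.4 0.72
165 0.1776 [ 4.   3.4 -1.9] [ 0.62 -1.01  0.05] 0.0202 4.0 7.81 0.96
180 0.1779 [ 3.9  3.4 -2.5] [ 0.72 -1.07  0.  ] 0.0196 4.0 8.22 1.19
```

```bash
python3 - <<'E'
from h import *
z=turn(180,225,.17785)
m.gripper_open(); print(m.current_force())
look(a=180)
E
```

```text
195 0.1781 [ 3.5  4.2 -2.4] [ 0.82 -0.94  0.05] 0.0204 4.0 8.62 1.42
210 0.1783 [ 3.4  4.8 -1.8] [ 1.03 -0.75  0.01] 0.02 4.0 9.03 1.65
225 0.1785 [ 3.3  5.3 -0.1] [ 1.13 -0.61  0.  ] 0.02 4.0 9.44 1.87
[-0.10123087 -0.54948147  0.03465151]
tee [ 1.45100e+03  5.21800e-01 -6.01000e-02  6.59090e+01  2.00201e+01
  4.49960e+01  2.07900e-01] t 11.73
```

It climbed 1.6 mm over 135° and hasn't dropped yet, which should put the drop about 45° further on. I'll regrasp a half turn back and carry on.

```bash
python3 - <<'E'
from h import *
m.move_pose([X,Y,.23],down(np.radians(45)))
m.movel([X,Y,.1785]); m.gripper_close(3)
z=turn(45,120,.1785)
s=snap('side'); save(s,'side2.png')
m.gripper_open(); print(m.current_force())
look(a=90)
E
```

```text
60 0.1787 [-2.7  1.5  0.9] [ 0.35  0.38 -0.02] 0.0202 3.0 15.66 -0.76
75 0.1789 [-1.3  2.1 -2.2] [ 0.47  0.19 -0.03] 0.0203 3.0 16.07 -0.52
90 0.1791 [ 0.5  0.7 -4.1] [-0.07 -0.1  -0.01] 0.0199 3.0 16.48 -0.28
105 0.1793 [ 0.3 -1.3 -4.1] [-0.22 -0.29  0.02] 0.0198 3.0 16.88 -0.05
120 0.1795 [ 2.1 -1.1 -3.5] [-0.25 -0.49  0.02] 0.0201 3.0 17.29 0.19
[-0.46449636 -0.49293871 -0.25202796]
tee [ 1.408000e+03  5.212000e-01 -6.030000e-02  6.587270e+01  1.999780e+01
  1.196585e+02  2.043000e-01] t 19.48
```

The thread has dropped: the tee top is at 0.2043 m, about 61.3 mm above the boss. Both the force change and the height put the drop at about 75°, so I'm roughly 45° past it. Going forward needs about 405°, in strokes of 180°, 180° and 45°.

```bash
python3 - <<'E'
from h import *
m.move_pose([X,Y,.23],down(np.radians(120)))
m.movel([X,Y,.1746]); m.gripper_close(8); print(m.current_q())
z=turn(120,-60,.1746,30)
m.gripper_open()
look(a=30)
E
```

```text
[ 0.66675425  0.40253674 -0.82773564  1.91950279  0.35657916  0.97166558
  0.19745598]
90 0.1742 [0.9 0.5 0.6] [ 0.12 -0.14 -0.03] 0.02 8.0 22.19 -0.27
60 0.1738 [-0.8  0.3  1.5] [ 0.2   0.34 -0.04] 0.0197 8.0 22.87 -0.75
30 0.1734 [-4.1  2.8  2.7] [ 0.45  0.84 -0.02] 0.0202 8.0 23.54 -1.23
0 0.1729 [-4.7  2.9  2.4] [ 0.7   0.95 -0.04] 0.0199 8.0 24.22 -1.72
-30 0.1725 [-4.6  4.5  2.2] [0.87 0.92 0.04] 0.0196 8.0 24.89 -2.21
-60 0.1721 [-4.3  4.6  2.1] [ 1.03  0.75 -0.04] 0.02 8.0 25.57 -2.7
tee [ 1.394000e+03  5.209000e-01 -6.010000e-02  6.481030e+01  2.008150e+01
  1.201031e+02  2.019000e-01] t 28.62
```

```bash
python3 - <<'E'
from h import *
m.move_pose([X,Y,.23],down(np.radians(120)))
m.movel([X,Y,.1721]); m.gripper_close(8)
z=turn(120,-60,.1721,30)
m.gripper_open()
t=look(a=30)
m.move_pose([X,Y,.23],down(np.radians(120)))
m.movel([X,Y,.1696]); m.gripper_close(8); print(m.current_force(),m.current_time())
E
```

```text
90 0.1717 [0.1 0.1 0.4] [ 0.03 -0.14 -0.05] 0.0199 8.0 32.19 -0.18
60 0.1713 [-2.1  1.   1.3] [0.12 0.35 0.01] 0.02 8.0 32.87 -0.66
30 0.1709 [-5.4  3.5  3.3] [0.48 0.88 0.02] 0.0199 8.0 33.54 -1.15
0 0.1704 [-4.3  3.1  4. ] [ 0.7   1.01 -0.05] 0.02 8.0 34.22 -1.64
-30 0.17 [-4.8  4.   3. ] [ 0.89  0.91 -0.06] 0.0201 8.0 34.89 -2.13
-60 0.1696 [-3.2  3.3  1.9] [ 1.04  0.74 -0.06] 0.02 8.0 35.57 -2.62
tee [ 1.388000e+03  5.214000e-01 -5.990000e-02  6.538080e+01  1.986230e+01
  1.198532e+02  1.994000e-01] t 38.6
[ 1.84565846 -0.10414926 -0.78680866] 41.5417
```

```bash
python3 - <<'E'
from h import *
z=turn(120,75,.1696,15)
m.dwell(.5); print(m.current_force(),m.current_finger_force(),m.current_joint_velocities())
for c in ['scene','side','wrist']:
    s=snap(c); save(s,c+'9.png'); print(c,tee(s,(X,Y),.178))
E
```

```text
105 0.1694 [ 0.4 -0.4 -0.5] [ 0.01 -0.28 -0.06] 0.02 8.0 41.95 0.15
90 0.1692 [ 0.3  0.4 -0.1] [ 0.04 -0.14  0.  ] 0.02 8.0 42.36 -0.09
75 0.169 [-0.5  0.9  0.6] [ 0.1   0.04 -0.06] 0.0197 8.0 42.77 -0.33
[-2.22169347  0.71160315  0.12256609] 7.999864295125008 [ 0.00038095 -0.00121986 -0.00102412  0.00025175  0.00095838  0.00343759
 -0.00377598]
scene (76, 0.5224793090820312, -0.0785721435546875, 40.416114807128906, 28.373374938964844, 3.6593382358551025, np.float64(0.19926581647249164))
side (24, 0.5211925659179687, -0.053892337799072265, 45.364593505859375, 11.521827697753906, 165.33028411865234, np.float64(0.2152572616589306))
wrist (519, 0.5225034790039063, -0.05748759460449219, 42.14739227294922, 17.19648551940918, 165.13131713867188, np.float64(0.2130689560887967))
```

View pics/side9.png

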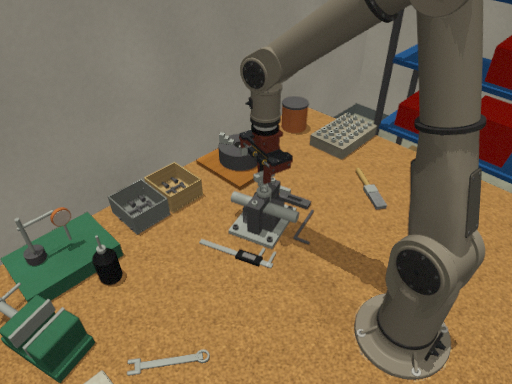

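The side view shows the gripper holding the tee at about (265,178), with the shaft and loose items where they lay. The grip is 8 N, everything is at rest, and the tee is about 55.8 mm above the boss, so I'm handing it in.

```bash
python3 -c "
from h import *
print(m.job_done())"
```

```text
the job is handed in; nothing more can be done
None
```

I turned the screw back past its drop, screwed it forward about one full turn from there (tee about 55.8 mm above the boss by my estimate), and handed it in with the tee still held at 8 N; no verdict came back.

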